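Lock the mixing pot in its cradle with the linch pin

TASK

Lock the steel pot into its cradle: push the half-drawn linch pin in front of the pot fully home through the fork, and only then flip its wire ring over until it snaps down over the pin's end. Leave the pin and ring of the empty cradle as they are.

Things in the scene. Friction and masses are not known exactly. Their poses are not given: they have to be found in the camera images.
- pin_knob (a point): Centre of the flat back face of the black knob (28 mm dia, 22 long) on the linch pin at the pot's cradle. Pin axis level, 95 mm above the table. y: along the pin, the way it is pushed; z up; x: towards the pot, whose centre is 95 mm off (104 mm dia, top 115 mm above the table). Along +y from this face: ring pivot (axis along x) at 45 mm, end of the 10 mm pin at 89 mm. The cradle is fixed.
- pin (a joint): How far the pot's pin is pushed in, m: 0 drawn back (end in the first fork plate), 0.034 fully home at its stop. It slides only along its axis, with about 4 N, and stays where left. The steel fork is 28 mm wide, 30 mm long along the pin and stands 13 mm above the pin's axis; with the pin home it begins 51 mm ahead of the knob's back face.
- ring (a joint): Wire ring on the pot's pin, rad: 0 open, standing up and leaning 10 deg back towards the knob; 0.17 upright; 1.75 closed, level around the fork, bow just past the pin's end. 49 mm wide, 6 mm wire, bow 53 mm from the pivot. An over-centre spring (about 1 N at the bow) holds it at 0; pushed from the knob side past 0.75 it snaps closed by itself.
- spare_ring_top (a point): Top of the bow of the open ring on the empty cradle, to be left alone. That cradle has no pot but is otherwise the same (white base plate 180 x 130 x 12 mm, steel fork, pin with black knob, ring) and stands left or right of the pot's cradle, turned up to 20 deg; this point is 147 mm above the table. Bottles, jars and tools up to 130 mm tall stand around.

How it is judged (in metres and radians):
On the way, in this order (a step that is already met when the one before it is completed fails the run):
1. the pot's pin is pushed fully home while its ring is still open (value of joint pin above 0.029 m and value of joint ring below 0.5 rad), for 0.2 s.
2. the ring is flipped down over the pin's end (value of joint ring above 1.55 rad and value of joint pin above 0.029 m), for 0.2 s.
At the end, for the whole second after the job is handed in: The pot's pin is home (within 5 mm of its stop), its ring is closed over the pin's end (within about 12 degrees of its closed stop), and the empty cradle's pin and ring are where they were (within 12 mm) (all of step 2 and distance of spare_ring_top from where it was at the start of the episode below 0.012 m); the robot touches nothing.
It fails at once if the pin or ring of the empty cradle is moved by more than 12 mm (distance of spare_ring_top from where it was at the start of the episode above 0.012 m).
It also fails if it takes over 35 s, if anything falls off the work surface, if the arm or the gripper's body presses on something with over 40 N, if the wrist force passes 120 N, or if a joint passes its speed limit or range.

ROBOT

A 6-joint arm with a two-finger parallel gripper is mounted at the origin on the work surface. World frame = base frame: x ahead of the robot, y to its left, z up, the work surface at z = 0. Lengths are in mm, angles in rad, forces in N, time in s.
With the tool pointing down it reaches from about 400 to 925 mm from the base axis. Payload 12.5 kg.
Tool frame: the origin (TCP) lies on the centre line of the jaws, within the pads' length; the fingertips stand 17 mm ahead of it and the grasp point (between the pads) lies 2 mm behind it; z points along the fingers, y is the line along which they close (so a half turn about z gives the same grasp; the last joint's range is limited). The gripper opens to 95 mm and grips with 3 to 60 N. Pads are 20 mm wide; open, the fingers measure 119 mm over their backs; the gripper's body (75 mm by 180 mm) begins 59 mm behind the grasp point.
Start: joints at [-1.413, 0.491, 1.559, -0, 1.092, -0.106], TCP at [162.992, -603.392, 197.661] pointing down, gripper open.
Joint ranges: [-3.1, 3.1], [-0.84, 2.19], [0.05, 2.79], [-1.13, 4.28], [0.06, 2.93], [-2.69, 2.69]. Speed limits (rad/s): [2.22, 2.22, 2.79, 3.14, 3.14, 3.14].

INTERFACE

Orientations are given as [roll, pitch, yaw] about the fixed x, y, z axes, in that order (R = Rz(yaw) Ry(pitch) Rx(roll)).
In Python, from cell import env gives the robot as it stands.
- The arm moves only by the tool drive_tool, never from a script. Its argument "deltas" is text: rows parted by semicolons, each of 4 numbers parted by spaces: the shift along the world's x, y, z normalised to -1 to 1, where 1 is 100 mm, then the turn about the world's z normalised to -1 to 1, where 1 is 180 degrees. A call has 1 to 10 rows; each row shifts and turns the commanded pose from where the row before left it; what a row does not reach is not made up. A row lasts 1/12 s, in which the tool goes at most 41.7 mm and 7.16 degrees, less where a joint would pass 70% of its speed; a pose out of reach is approached as far as the arm can. A call with a number of a shift or a turn outside -1 to 1 is refused whole. A call with a gripper value outside its range is refused whole. "gripper" is the closure, from 0 (fully open) to 1 (shut), set as the call begins (left out, the last holds). The fingers move at their own pace and stop on an object; the grip force is fixed at half the most. Time passes only in rows, so rows that do not move let the fingers close. It gives the time, the measured TCP pose, the force, the opening and the grip force at its end, in the units of the state.
- env.state(): the state, without advancing time (a new reading comes with each control period).
- env.read_camera(name): name is "scene" or "top"; returns (picture, depth): 480x640x3 uint8, red, green, blue; 480x640 float32, mm along the optical axis (not along the pixel's ray), 0 where there is no reading.
- env.camera_params(name): a dict with "mtx" (3x3 intrinsics, pixels), "k1" (the pictures are not rectified: a ray, as slopes to the right and down, at radius r is drawn at 1 + k1 r^2 times it, then the intrinsics apply), "camera_from_world" (4x4, takes a point from world to camera coordinates). Camera axes: x right, y down, z forward; pixel columns grow to the right and rows downward; lengths in mm; the calibration is good to about 2 mm. A picture is of the moment at which its call begins. camera_params takes no time and is no camera call.
- env.job_done(): hands the job in; it is judged then, once.
The state is a dict: "t": time; "joints": joint angles; "qvel": joint speeds; "tau": joint torques, N m; "eef_pos": TCP position; "tcp_rot": TCP orientation; "ft_force": force on the tool from outside, world axes, zero at the start; "moment": the same for the moment, N m; "opening": opening from 0.0 (shut) to 1.0 (fully open); "grip_force": force on a finger pad.
Only numpy, scipy, OpenCV 4.12 (cv2) and the standard library are available. Lean on these libraries where they do the work, as an engineer would, in place of code of your own. Each camera call takes 0.05 s, during which the arm holds its last target. There are 200 camera calls.

## Working session

There is one attempt and no reset: what is moved stays moved. The work goes in short steps, Python scripts to look and compute and a tool call to move; the robot and the scene stay as the last step left them, time stands still between calls to the robot, and variables do not carry over. Pictures are saved under pics/ and viewed, at most 10 in all, crops included, and the job is handed in when it is done.

Besides the shell and the picture viewer there is one more tool, called after "Emit:" as name(argument=value, ...), one argument or row to a line, values as JSON. drive_tool: Moves the arm, as the interface text tells. Its arguments: {"type":"object","properties":{"deltas":{"type":"string"},"gripper":{"type":"number"}},"required":["deltas"]}

```bash
mkdir -p pics; ls; cat > h.py <<'E'
import numpy as np, cv2
from cell import env
def save(n):
    im,d=env.read_camera(n); P=env.camera_params(n)
    cv2.imwrite(f'pics/{n}0.png',im[:,:,::-1]); np.savez(f'{n}0.npz',im=im,d=d,mtx=P['mtx'],k1=P['k1'],T=P['camera_from_world'])
def load(n): return np.load(f'{n}0.npz')
def rays(S,uv):
    uv=np.asarray(uv,float).reshape(-1,1,2)
    n=cv2.undistortPoints(uv,np.array(S['mtx'],float),np.array([float(S['k1']),0,0,0])).reshape(-1,2)
    # ray in world
    T=S['T'];R=T[:3,:3];c=-R.T@T[:3,3]
    return c,np.c_[n,np.ones(len(n))]@R
def onplane(S,uv,z):
    c,r=rays(S,uv); return c+r*((z-c[2])/r[:,2:3])
def fromdepth(S,uv):
    c,r=rays(S,uv); uv=np.asarray(uv,int).reshape(-1,2); return c+r*S['d'][uv[:,1],uv[:,0]][:,None]
def proj(S,p):
    p=np.asarray(p,float).reshape(-1,3); q=p@S['T'][:3,:3].T+S['T'][:3,3]
    n=q[:,:2]/q[:,2:]; n=n*(1+float(S['k1'])*(n**2).sum(1,keepdims=True))
    return n@S['mtx'][:2,:2].T+S['mtx'][:2,2]
E
python3 - <<'E'
from h import *
for n in('scene','top'):
    save(n); S=load(n); print(n,S['mtx'].round(1).tolist(),S['k1'],(-S['T'][:3,:3].T@S['T'][:3,3]).round(0),S['T'][2,:3].round(2))
print(env.state())
E
```

```text
pics
scene [[459.8, 0.0, 311.7], [0.0, 459.8, 238.2], [0.0, 0.0, 1.0]] -0.0803315631106428 [936. -74. 678.] [-0.61 -0.01 -0.79]
top [[591.1, 0.0, 318.2], [0.0, 591.1, 230.4], [0.0, 0.0, 1.0]] 0.06533958468279875 [ 416.  -58. 1080.] [ 0.11 -0.02 -0.99]
{'t': 0.1, 'joints': array([-1.41261815e+00,  4.91469884e-01,  1.55936718e+00, -2.55601699e-05,
        1.09170073e+00, -1.05634322e-01]), 'qvel': array([-0.00063403, -0.00186308, -0.00204368,  0.00039588,  0.000204  ,
        0.00144224]), 'tau': array([ 3.26940717e-03, -6.13624477e+01, -2.58606917e+01,  6.93571405e-02,
        4.70046583e-02, -6.03208628e-05]), 'eef_pos': array([ 162.93666748, -603.1581385 ,  197.14580086]), 'tcp_rot': array([-3.14065039e+00, -7.71084559e-05,  2.63824255e-01]), 'ft_force': array([-0.02189634, -0.15258521, -0.65434687]), 'moment': array([0.03198118, 0.01727683, 0.00256676]), 'grip_force': 0.0, 'opening': 0.999258464739261}
```

View pics/scene0.png

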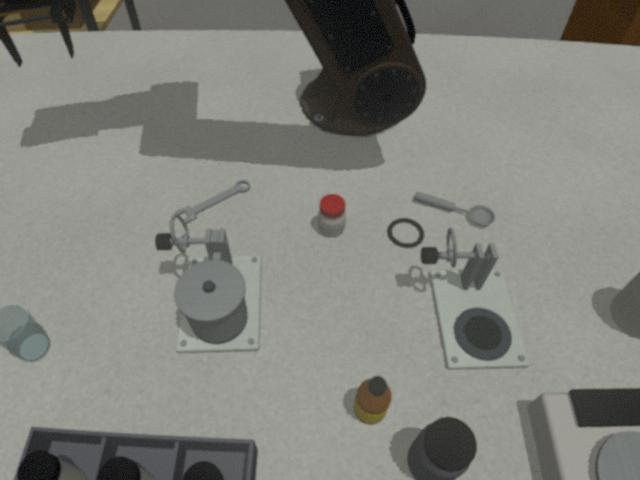

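View pics/top0.png

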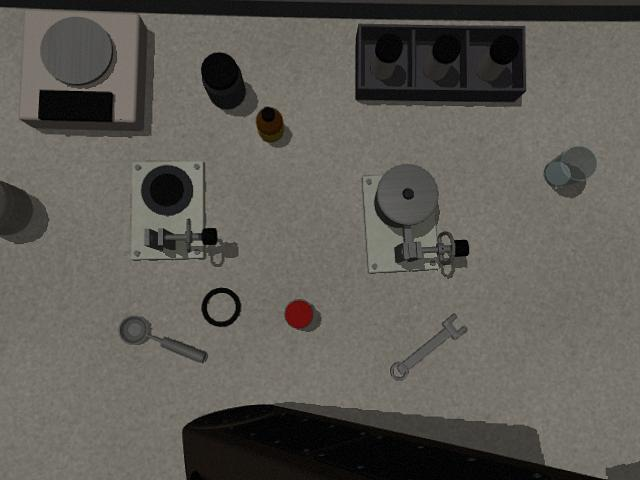

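The scene view shows the pot cradle at (210,290), with its knob at (165,241) and ring at (180,228). In the top view they are the pot (407,193), knob (460,248) and ring (446,253). The spare cradle is at scene (480,300) and top (168,210). I'll measure the knob, ring and fork in both views.

```bash
python3 - <<'E'
from h import *
A=load('scene');B=load('top')
def blob(S,box,thr):
    x0,y0,x1,y1=box; g=S['im'][y0:y1,x0:x1].max(2)
    m=(g<thr).astype(np.uint8); n,l,st,c=cv2.connectedComponentsWithStats(m)
    k=1+st[1:,4].argmax(); ys,xs=np.where(l==k); uv=np.c_[xs+x0,ys+y0]
    print('blob',st[k]+[x0,y0,0,0,0],c[k]+[x0,y0],cv2.minAreaRect(uv.astype(np.float32))); return uv
ka=blob(A,(148,225,180,260),45); kb=blob(B,(448,232,478,266),40)
for S,uv in((A,ka),(B,kb)):
    p=fromdepth(S,uv); ok=(p[:,2]>80)&(p[:,2]<120); p=p[ok]; print('depth pts',len(p),np.percentile(p,[2,50,98],axis=0).round(1).tolist())
# triangulate blob centroids
c1,r1=rays(A,[ka.mean(0)]);c2,r2=rays(B,[kb.mean(0)])
M=np.c_[r1[0],-r2[0]];s=np.linalg.lstsq(M,c2-c1,rcond=None)[0];print('tri',(c1+s[0]*r1[0]).round(1),(c2+s[1]*r2[0]).round(1))
# pot top
g=B['im'];P=fromdepth(B,np.stack(np.meshgrid(np.arange(640),np.arange(480)),-1).reshape(-1,2));
Q=P.reshape(480,640,3)
pp=Q[155:235,365:450].reshape(-1,3); pp=pp[(pp[:,2]>109)&(pp[:,2]<121)]; print('pot',len(pp),cv2.minEnclosingCircle(pp[:,:2].astype(np.float32)),np.median(pp,0))
# base plate corners: minAreaRect of white plate pts z~12
w=Q[160:285,350:450].reshape(-1,3);w=w[(w[:,2]>8)&(w[:,2]<17)];print('plate',len(w),cv2.minAreaRect(w[:,:2].astype(np.float32)))
# fork top pts
for n,S,bx in(('top',B,(385,225,430,275)),('scene',A,(195,225,240,265))):
    x0,y0,x1,y1=bx;uv=np.stack(np.meshgrid(np.arange(x0,x1),np.arange(y0,y1)),-1).reshape(-1,2);p=fromdepth(S,uv);
    q=p[(p[:,2]>102)&(p[:,2]<113)];print(n,'fork',len(q),np.percentile(q,[3,50,97],axis=0).round(1).tolist(),cv2.minAreaRect(q[:,:2].astype(np.float32)))
# ring pts >118
for n,S,bx in(('top',B,(430,225,470,285)),('scene',A,(160,205,200,255)),('spare',B,(175,210,205,265))):
    x0,y0,x1,y1=bx;uv=np.stack(np.meshgrid(np.arange(x0,x1),np.arange(y0,y1)),-1).reshape(-1,2);p=fromdepth(S,uv);
    q=p[(p[:,2]>118)&(p[:,2]<165)];print(n,'ring',len(q),np.percentile(q,[3,50,97],axis=0).round(1).tolist())
a=A['im'][200:270,145:245,::-1];b=B['im'][150:290,355:480,::-1]
a=cv2.resize(a,None,fx=4,fy=4,interpolation=2);b=cv2.resize(b,None,fx=3,fy=3,interpolation=2)
o=np.zeros((420,780,3),np.uint8);o[:280,:400]=np.minimum(a*1.6,255);o[:420,405:780]=np.minimum(b*1.8,255);cv2.imwrite('pics/crop1.png',o)
E
```

```text
Traceback (most recent call last):
ValueError: attempt to get argmax of an empty sequence
```

```bash
cat > m.py <<'E'
from h import *
A=load('scene');B=load('top')
def blob(S,box):
    x0,y0,x1,y1=box; g=S['im'][y0:y1,x0:x1].max(2); lo=np.percentile(g,3);thr=lo+0.35*(np.median(g)-lo)
    m=(g<thr).astype(np.uint8); n,l,st,c=cv2.connectedComponentsWithStats(m)
    k=1+st[1:,4].argmax(); ys,xs=np.where(l==k); uv=np.c_[xs+x0,ys+y0]
    print('blob',thr,st[k]+[x0,y0,0,0,0],c[k]+[x0,y0],cv2.minAreaRect(uv.astype(np.float32))); return uv
ka=blob(A,(148,225,180,260)); kb=blob(B,(448,232,478,266))
for S,uv in((A,ka),(B,kb)):
    p=fromdepth(S,uv); ok=(p[:,2]>80)&(p[:,2]<120); p=p[ok]; print('depth pts',len(p),np.percentile(p,[2,50,98],axis=0).round(1).tolist())
c1,r1=rays(A,[ka.mean(0)]);c2,r2=rays(B,[kb.mean(0)])
M=np.c_[r1[0],-r2[0]];s=np.linalg.lstsq(M,c2-c1,rcond=None)[0];print('tri',(c1+s[0]*r1[0]).round(1),(c2+s[1]*r2[0]).round(1))
def pts(S,bx,z0,z1):
    x0,y0,x1,y1=bx;uv=np.stack(np.meshgrid(np.arange(x0,x1),np.arange(y0,y1)),-1).reshape(-1,2);p=fromdepth(S,uv)
    return p[(p[:,2]>z0)&(p[:,2]<z1)].astype(np.float32)
pp=pts(B,(365,155,450,235),109,121); print('pot',len(pp),cv2.minEnclosingCircle(pp[:,:2]),np.median(pp,0))
w=pts(B,(350,160,450,285),8,17);print('plate',len(w),cv2.minAreaRect(w[:,:2]))
for n,S,bx in(('top',B,(385,225,430,275)),('scene',A,(195,225,240,265))):
    q=pts(S,bx,102,113);print(n,'fork',len(q),np.percentile(q,[3,50,97],axis=0).round(1).tolist(),cv2.minAreaRect(q[:,:2]))
for n,S,bx in(('top',B,(430,225,470,285)),('scene',A,(160,205,200,255)),('spare',B,(175,210,205,265))):
    q=pts(S,bx,118,165);print(n,'ring',len(q),np.percentile(q,[3,50,97],axis=0).round(1).tolist() if len(q) else '')
a=A['im'][200:270,145:245,::-1];b=B['im'][150:290,355:480,::-1]
a=cv2.resize(a,None,fx=4,fy=4,interpolation=2);b=cv2.resize(b,None,fx=3,fy=3,interpolation=2)
o=np.zeros((420,780,3),np.uint8);o[:280,:400]=np.minimum(a*1.6,255);o[:420,405:780]=np.minimum(b*1.8,255);cv2.imwrite('pics/crop1.png',o)
E
python3 m.py
```

```text
blob 89.19999999999999 [156 234  19  16 246] [163.76829268 241.49593496] ((165.0, 241.5), (15.0, 18.0), 90.0)
blob 27.95 [455 240  14  17 215] [461.17674419 247.82325581] ((461.5, 248.0), (16.0, 13.0), 90.0)
depth pts 238 [[496.7, -328.3, 92.7], [509.4, -316.9, 105.7], [517.4, -307.3, 110.8]]
depth pts 212 [[491.3, -329.3, 96.1], [502.6, -318.3, 106.0], [516.7, -308.9, 110.9]]
tri [ 503.6 -319.8   97.1] [ 503.8 -320.8   97.4]Traceback (most recent call last):
  File "m.py", line 16, in <module>
    pp=pts(B,(365,155,450,235),109,121); print('pot',len(pp),cv2.minEnclosingCircle(pp[:,:2]),np.median(pp,0))
                                                             ~~~~~~~~~~~~~~~~~~~~~~^^^^^^^^^^
cv2.error: OpenCV(4.12.0) /io/opencv/modules/imgproc/src/shapedescr.cpp:201: error: (-215:Assertion failed) count >= 0 && (depth == CV_32F || depth == CV_32S) in function 'minEnclosingCircle'
```

```bash
sed -i 's/pp\[:,:2\]),np/np.ascontiguousarray(pp[:,:2])),np/; s/minAreaRect(\([wq]\)\[:,:2\])/minAreaRect(np.ascontiguousarray(\1[:,:2]))/' m.py
python3 m.py
```

```text
blob 89.19999999999999 [156 234  19  16 246] [163.76829268 241.49593496] ((165.0, 241.5), (15.0, 18.0), 90.0)
blob 27.95 [455 240  14  17 215] [461.17674419 247.82325581] ((461.5, 248.0), (16.0, 13.0), 90.0)
depth pts 238 [[496.7, -328.3, 92.7], [509.4, -316.9, 105.7], [517.4, -307.3, 110.8]]
depth pts 212 [[491.3, -329.3, 96.1], [502.6, -318.3, 106.0], [516.7, -308.9, 110.9]]
tri [ 503.6 -319.8   97.1] [ 503.8 -320.8   97.4]
pot 150 ((569.5986328125, -238.22012329101562), 65.93946838378906) [ 591.3616  -230.59265  111.3815 ]
plate 3210 ((557.9667358398438, -232.70042419433594), (179.792236328125, 129.67544555664062), 4.0280280113220215)
top fork 296 [[485.3, -251.4, 103.5], [498.2, -236.7, 107.1], [511.2, -222.2, 110.5]] ((498.7192687988281, -243.7169952392578), (28.009239196777344, 44.21299743652344), 3.979433059692383)
scene fork 413 [[485.3, -251.0, 102.9], [506.0, -235.7, 107.4], [550.4, -215.2, 110.0]] ((517.345703125, -234.39019775390625), (67.8993148803711, 52.09113693237305), 4.168220520019531)
top ring 145 [[476.3, -296.6, 121.0], [500.1, -292.3, 142.4], [526.8, -286.7, 150.3]]
scene ring 176 [[477.8, -296.6, 120.3], [510.6, -292.5, 140.0], [528.1, -287.2, 150.8]]
spare ring 128 [[491.6, 123.2, 125.7], [513.5, 126.3, 144.4], [539.1, 130.4, 150.3]]
```

View pics/crop1.png

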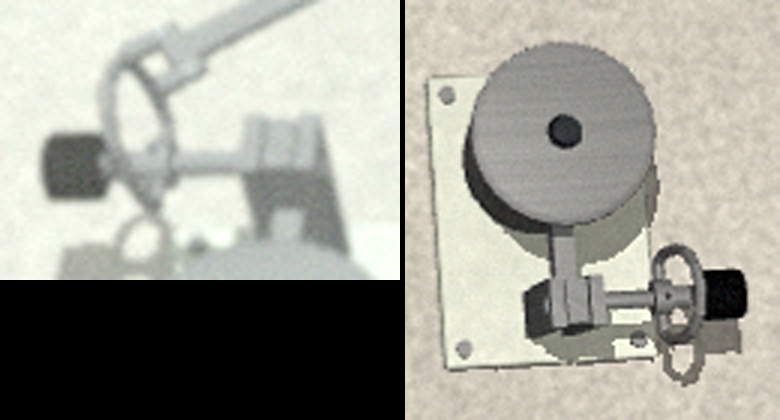

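The crop shows knob (75,165) and ring (135,125) in the scene half, and the cradle turned about 4° in the top half.

| Item | Measured | Check |
|---|---|---|
| Knob axis height | z ≈ 97 | text: 95 |
| Knob back face | about (504.5, -330.5) | – |
| Knob top | about 109 | 95 + 14 |
| Fork front | y ≈ -251.5 | – |
| Plate | 180 x 130 mm | matches |
| Ring top | about 147–150 | matches |

With the pin home, the back face should be at y ≈ -302.7. I'll close the jaws and travel above the start point.

Emit:
drive_tool(
  deltas="0.35 0.22 0 -0.031; 0.35 0.22 0 -0.031; 0.35 0.22 0 0; 0.35 0.22 0 0; 0.35 0.22 0 0; 0.35 0.22 0 0; 0.35 0.22 0 0; 0.35 0.22 0 0; 0.35 0.22 0 0; 0.28 0.24 0 0",
  gripper=1,
)

```text
t: 0.93
eef_pos: [508.0, -380.0, 197.3]
tcp_rot: [-3.141, 0.0, 0.069]
ft_force: [0.4, -0.0, 0.1]
opening: 0.355
grip_force: 0.0
```

Emit:
drive_tool(
  deltas="-0.01 0.08 -0.3 0; 0 0 -0.3 0; 0 0 -0.25 0; 0 0 -0.1 0; 0 0 0 0; 0 0 0 0; 0 0 0 0",
)

```text
t: 1.52
eef_pos: [505.5, -374.1, 104.2]
tcp_rot: [3.14, -0.001, 0.069]
ft_force: [0.3, 0.8, 0.3]
opening: 0.006
grip_force: 0.0
```

```bash
python3 - <<'E'
from h import *
import cv2
a,_=env.read_camera('scene');b,_=env.read_camera('top');print(env.state()['eef_pos'],env.state()['opening'])
a=cv2.resize(a[170:290,120:250,::-1],None,fx=3,fy=3,interpolation=2);b=cv2.resize(b[200:300,380:510,::-1],None,fx=3,fy=3,interpolation=2)
o=np.zeros((360,785,3),np.uint8);o[:360,:390]=a;o[:300,395:785]=np.minimum(b*1.8,255);cv2.imwrite('pics/c2.png',o)
E
```

```text
[ 505.40499648 -374.04024094  104.2521085 ] 0.001897479430195392
```

View pics/c2.png

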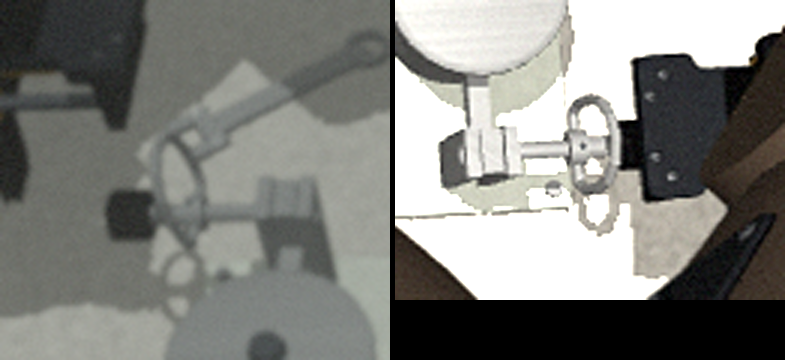

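The gripper body's front edge is already above the ring, with the fingertip at crop (12,195) level with the knob. Body underside is about z 165 and ring top about 150, so I'm keeping this height. Next I move towards the knob.

Emit:
drive_tool(
  deltas="0.01 0.12 0.01 0; 0 0.08 0 0; 0 0.08 0 0; 0 0 0 0",
)

```text
t: 1.95
eef_pos: [506.0, -343.5, 104.0]
tcp_rot: [-3.141, 0.0, 0.07]
ft_force: [0.4, -0.2, -0.1]
opening: 0.008
grip_force: 0.0
```

Emit:
drive_tool(
  deltas="0 0.06 0 0; 0 0.06 0 0; -0.01 0.05 0 0; 0 0 0 0",
)

```text
t: 2.28
eef_pos: [504.8, -327.4, 103.6]
tcp_rot: [-3.141, 0.0, 0.07]
ft_force: [-0.0, 1.0, -0.9]
opening: 0.004
grip_force: 0.0
```

Emit:
drive_tool(
  deltas="0 0.04 0 0; 0 0.04 0 0; 0 0 0 0; 0 0 0 0",
)

```text
t: 2.62
eef_pos: [505.0, -320.3, 103.7]
tcp_rot: [3.141, 0.0, 0.069]
ft_force: [1.2, -0.1, -0.4]
opening: 0.005
grip_force: 0.0
```

```bash
python3 - <<'E'
from h import *
import cv2
save('scene');save('top');A=load('scene');B=load('top')
a=A['im'];b=B['im'];s=env.state();print(s['eef_pos'],s['ft_force'])
a=cv2.resize(a[170:290,120:250,::-1],None,fx=3,fy=3,interpolation=2);b=cv2.resize(b[200:300,380:510,::-1],None,fx=3,fy=3,interpolation=2)
o=np.zeros((360,785,3),np.uint8);o[:360,:390]=np.minimum(a*1.5,255);o[:300,395:785]=np.minimum(b*1.8,255);cv2.imwrite('pics/c3.png',o)
E
```

```text
[ 505.01195357 -320.50147641  103.66128658] [-1.00686427 -0.54062541 -0.16123292]
```

View pics/c3.png

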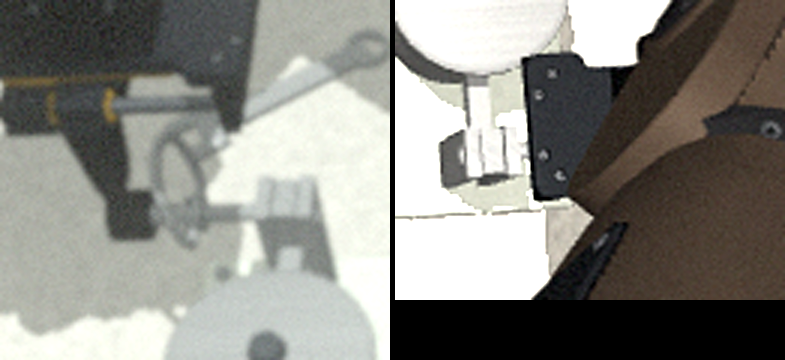

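The finger appears at crop (120,195) and the knob at (130,215), which hasn't moved from its first position. I'll check where the finger really is from depth.

```bash
python3 - <<'E'
from h import *
A=load('scene')
def c(p): return ((proj(A,p)-[120,170])*3).round(0).tolist()
print('tip proj',c([[505,-320,86.7],[505,-332,86.7],[505,-308,86.7],[505,-320,109]]),'knob axis back/front',c([[504.5,-330.5,95],[503,-308,95]]))
P=fromdepth(A,np.stack(np.meshgrid(np.arange(120,250),np.arange(170,290)),-1).reshape(-1,2)).reshape(120,130,3)
im=A['im'][170:290,120:250].max(2)
for r in range(44,84,3):
    print(r*3,[(k*3,int(im[r,k]),*P[r,k].round(0).astype(int)) for k in range(33,53,4)])
E
```

```text
tip proj [[135.0, 228.0], [113.0, 228.0], [157.0, 229.0], [125.0, 203.0]] knob axis back/front [[112.0, 218.0], [154.0, 217.0]]
132 [(99, 38, np.int64(538), np.int64(-300), np.int64(205)), (111, 36, np.int64(538), np.int64(-294), np.int64(206)), (123, 84, np.int64(494), np.int64(-312), np.int64(153)), (135, 116, np.int64(368), np.int64(-372), np.int64(4)), (147, 117, np.int64(365), np.int64(-365), np.int64(1))]
141 [(99, 41, np.int64(515), np.int64(-314), np.int64(172)), (111, 36, np.int64(515), np.int64(-308), np.int64(172)), (123, 65, np.int64(498), np.int64(-311), np.int64(152)), (135, 116, np.int64(373), np.int64(-372), np.int64(1)), (147, 118, np.int64(373), np.int64(-364), np.int64(1))]
150 [(99, 41, np.int64(515), np.int64(-317), np.int64(164)), (111, 39, np.int64(516), np.int64(-310), np.int64(165)), (123, 50, np.int64(502), np.int64(-312), np.int64(148)), (135, 120, np.int64(380), np.int64(-370), np.int64(0)), (147, 110, np.int64(379), np.int64(-362), np.int64(0))]
159 [(99, 41, np.int64(515), np.int64(-318), np.int64(157)), (111, 44, np.int64(516), np.int64(-312), np.int64(
[... 2343 characters left out ...]
0), np.int64(101)), (135, 52, np.int64(517), np.int64(-314), np.int64(100)), (147, 53, np.int64(515), np.int64(-308), np.int64(99))]
240 [(99, 116, np.int64(452), np.int64(-376), np.int64(1)), (111, 98, np.int64(452), np.int64(-369), np.int64(1)), (123, 92, np.int64(517), np.int64(-323), np.int64(92)), (135, 93, np.int64(515), np.int64(-317), np.int64(90)), (147, 98, np.int64(515), np.int64(-311), np.int64(90))]
249 [(99, 117, np.int64(459), np.int64(-375), np.int64(1)), (111, 119, np.int64(459), np.int64(-367), np.int64(1)), (123, 121, np.int64(458), np.int64(-360), np.int64(0)), (135, 122, np.int64(458), np.int64(-352), np.int64(1)), (147, 118, np.int64(456), np.int64(-346), np.int64(-2))]
```

Depth shows the finger's lower end at z ≈ 120, above the knob, although TCP - 17 would be 87. I'll measure the tip and the body's underside directly before going on.

```bash
python3 - <<'E'
from h import *
A=load('scene')
U=np.stack(np.meshgrid(np.arange(90,260),np.arange(130,290)),-1).reshape(-1,2)
P=fromdepth(A,U); g=A['im'][U[:,1],U[:,0]].max(1)
d=A['d'][U[:,1],U[:,0]]
def st(n,m): print(n,m.sum(),np.percentile(P[m],[0,2,50,98,100],axis=0).round(0).tolist() if m.sum() else '')
ok=d>0
st('body side x>525 z>130',ok&(P[:,0]>525)&(P[:,2]>120)&(P[:,1]>-420)&(P[:,1]<-200))
for z in range(100,240,8):
    m=ok&(P[:,2]>=z)&(P[:,2]<z+8)&(P[:,0]>470)&(g<75); 
    print(z,m.sum(),'y',np.percentile(P[m,1],[0,5,50,95,100]).round(0) if m.sum() else '','x',np.percentile(P[m,0],[5,50,95]).round(0) if m.sum() else '')
# where the top of the ring and black right corner
m=ok&(P[:,2]>118)&(P[:,2]<165)&(g>75)&(P[:,0]>470)
st('ring',m)
E
```

```text
body side x>525 z>130 4707 [[525.0, -393.0, 121.0], [525.0, -374.0, 207.0], [533.0, -307.0, 260.0], [570.0, -236.0, 372.0], [578.0, -228.0, 383.0]]
100 106 y [-330. -328. -317. -309. -308.] x [496. 512. 517.]
108 57 y [-328. -326. -315. -234. -223.] x [497. 506. 596.]
116 8 y [-323. -323. -319. -315. -315.] x [507. 515. 517.]
124 29 y [-324. -323. -320. -314. -291.] x [512. 515. 517.]
132 37 y [-325. -323. -315. -312. -293.] x [500. 515. 517.]
140 51 y [-327. -325. -316. -311. -311.] x [503. 515. 517.]
148 58 y [-328. -327. -315. -310. -310.] x [501. 515. 517.]
156 59 y [-328. -327. -317. -309. -309.] x [500. 516. 517.]
164 69 y [-329. -327. -315. -309. -308.] x [501. 515. 517.]
172 37 y [-330. -329. -321. -309. -308.] x [514. 516. 517.]
180 2 y [-333. -332. -331. -330. -330.] x [516. 517. 518.]
188 0 y  x 
196 21 y [-397. -397. -296. -240. -237.] x [485. 506. 537.]
204 199 y [-397. -394. -311. -237. -236.] x [506. 538. 540.]
212 358 y [-393. -386. -312. -241. -236.] x [485. 534. 540.]
220 448 y [-376. -340. -315. -239. -230.] x [523. 532. 540.]
228 260 y [-381. -380. -296. -230. -228.] x [488. 529. 534.]
236 1713 y [-395. -383. -262. -232. -229.] x [478. 513. 533.]
ring 198 [[476.0, -330.0, 118.0], [477.0, -327.0, 119.0], [511.0, -293.0, 140.0], [528.0, -287.0, 157.0], [591.0, -230.0, 164.0]]
```

Body underside is at about 200 and the tip at about 121, which is 79 apart as specified. So the tip really stands about 17 mm above the reported TCP z, and it tapers to about ±5 mm. I'll go by the cameras: back off, lower 33 mm and push.

Emit:
drive_tool(
  deltas="0.01 -0.25 0 0; 0.01 -0.18 0 0; 0 0 -0.18 0; 0 0 -0.15 0; 0 0 0 0; 0 0 0 0",
)

```text
t: 3.22
eef_pos: [506.7, -363.3, 70.3]
tcp_rot: [-3.141, 0.001, 0.069]
ft_force: [0.2, 0.0, 0.6]
opening: 0.002
grip_force: 0.0
```

Emit:
drive_tool(
  deltas="0 0.07 0 0; 0 0.07 0 0; 0 0.06 0 0; 0 0.04 0 0; 0 0 0 0",
)

```text
t: 3.63
eef_pos: [507.2, -338.4, 71.3]
tcp_rot: [3.141, -0.0, 0.07]
ft_force: [-0.1, -0.0, 0.0]
opening: 0.003
grip_force: 0.0
```

Emit:
drive_tool(
  deltas="-0.01 0.04 0 0; 0 0.04 0 0; -0.01 0.04 0 0; 0 0 0 0",
)

```text
t: 3.97
eef_pos: [505.3, -327.1, 71.0]
tcp_rot: [3.141, -0.001, 0.069]
ft_force: [1.0, -1.6, 1.8]
opening: 0.003
grip_force: 0.8
```

Emit:
drive_tool(
  deltas="0 0.04 0 0; -0.01 0.03 0 0; 0 0.02 0 0; 0 0 0 0",
)

```text
t: 4.3
eef_pos: [504.0, -318.0, 70.7]
tcp_rot: [-3.142, 0.0, 0.069]
ft_force: [0.6, -2.6, 1.0]
opening: 0.003
grip_force: 1.1
```

Contact: about -2.6 N and the pin is sliding. I'll continue in small steps to the stop.

Emit:
drive_tool(
  deltas="0 0.03 0 0; 0 0.02 0 0; 0 0 0 0",
)

```text
t: 4.55
eef_pos: [503.7, -312.9, 70.6]
tcp_rot: [-3.141, 0.001, 0.069]
ft_force: [-0.8, -1.2, 2.1]
opening: 0.002
grip_force: 1.1
```

Emit:
drive_tool(
  deltas="0 0.02 0 0; 0 0.01 0 0; 0 0 0 0",
)

```text
t: 4.8
eef_pos: [503.7, -310.7, 70.7]
tcp_rot: [3.141, 0.0, 0.069]
ft_force: [-1.8, -5.9, 1.2]
opening: 0.006
grip_force: 3.2
```

Emit:
drive_tool(
  deltas="0 0.02 0 0; 0 0 0 0; 0 0 0 0",
)

```text
t: 5.05
eef_pos: [503.8, -310.5, 70.7]
tcp_rot: [3.138, -0.0, 0.069]
ft_force: [-4.3, -16.4, 0.3]
opening: 0.007
grip_force: 8.1
```

Movement stopped at y ≈ -310.5 with force rising to 16 N, which matches the predicted home position of about -310. I'll back off, rise and verify.

Emit:
drive_tool(
  deltas="0 -0.15 0 0; 0 -0.05 0 0; 0 0 0.18 0; 0 0 0.18 0; 0 0 0 0; 0 0 0 0",
)

```text
t: 5.55
eef_pos: [504.1, -328.3, 106.9]
tcp_rot: [3.142, -0.001, 0.069]
ft_force: [0.1, 0.7, 0.0]
opening: 0.007
grip_force: 0.0
```

```bash
python3 - <<'E'
from h import *
save('scene');A=load('scene');s=env.state();print(s['eef_pos'],s['ft_force'])
U=np.stack(np.meshgrid(np.arange(130,260),np.arange(190,290)),-1).reshape(-1,2)
P=fromdepth(A,U); g=A['im'][U[:,1],U[:,0]].max(1).astype(int)
def st(n,m): print(n,m.sum(),np.percentile(P[m],[0,3,50,97,100],axis=0).round(0).tolist() if m.sum() else '')
st('knob',(g<70)&(P[:,2]>90)&(P[:,2]<111)&(P[:,0]>485)&(P[:,0]<520))
st('ring top',(g>70)&(P[:,2]>138)&(P[:,2]<156)&(P[:,0]>470))
st('ring',(g>70)&(P[:,2]>118)&(P[:,2]<156)&(P[:,0]>470))
st('tip',(g<70)&(P[:,2]>115)&(P[:,2]<140)&(P[:,0]>485))
b=cv2.resize(A['im'][170:290,120:250,::-1],None,fx=4,fy=4,interpolation=2);cv2.imwrite('pics/c4.png',np.minimum(b*1.5,255))
E
```

```text
[ 503.74754555 -328.0304876   106.14143264] [ 0.03869177  0.51918477 -0.12963717]
knob 220 [[493.0, -303.0, 91.0], [494.0, -300.0, 95.0], [508.0, -290.0, 106.0], [515.0, -281.0, 111.0], [516.0, -280.0, 111.0]]
ring top 114 [[483.0, -337.0, 138.0], [485.0, -335.0, 139.0], [506.0, -266.0, 147.0], [519.0, -263.0, 152.0], [521.0, -261.0, 155.0]]
ring 214 [[475.0, -337.0, 118.0], [477.0, -334.0, 120.0], [509.0, -265.0, 140.0], [526.0, -259.0, 151.0], [593.0, -227.0, 155.0]]
tip 45 [[499.0, -333.0, 127.0], [503.0, -331.0, 127.0], [514.0, -325.0, 135.0], [516.0, -320.0, 140.0], [516.0, -320.0, 140.0]][ WARN:0@0.764] global loadsave.cpp:1063 imwrite_ Unsupported depth image for selected encoder is fallbacked to CV_8U.
```

View pics/c4.png

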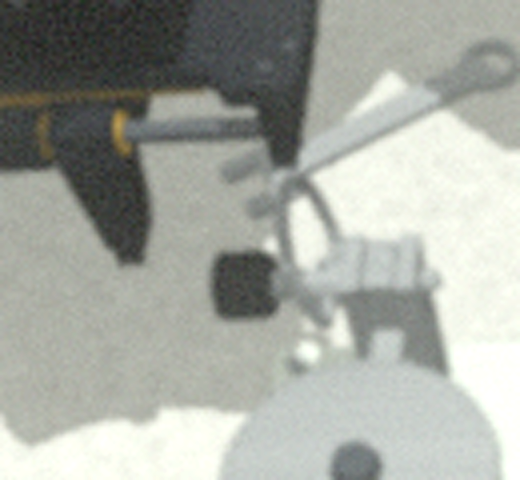

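Pin is home: the back face is at y ≈ -302 and the pin end shows beyond the fork at (430,280). The ring is still open, with its bow at about (502,-266,147). The tip is at z ≈ 124, so it can push the bow from the knob side.

Emit:
drive_tool(
  deltas="-0.01 0.2 -0.02 0; -0.01 0.2 0 0; -0.01 0.1 0 0; 0 0.07 0 0; 0 0 0 0",
)

```text
t: 6.02
eef_pos: [500.9, -270.4, 104.3]
tcp_rot: [-3.141, 0.001, 0.07]
ft_force: [0.1, -0.4, -0.2]
opening: 0.005
grip_force: 0.3
```

Emit:
drive_tool(
  deltas="-0.01 0.1 0 0; 0 0.1 0 0; -0.01 0.1 0 0; 0 0.06 0 0; 0 0.04 0 0; 0 0 0 0; 0 0 0 0",
)

```text
t: 6.6
eef_pos: [499.2, -231.3, 104.8]
tcp_rot: [3.141, -0.0, 0.069]
ft_force: [-0.9, -0.2, 1.8]
opening: 0.005
grip_force: 0.0
```

```bash
python3 - <<'E'
from h import *
save('scene');A=load('scene');s=env.state();print(s['eef_pos'],s['ft_force'])
b=cv2.resize(A['im'][170:290,120:280,::-1],None,fx=4,fy=4,interpolation=2);cv2.imwrite('pics/c5.png',b)
E
```

```text
[ 499.15175003 -231.53279518  104.72779718] [ 0.258866    0.13011349 -0.43556662]
```

View pics/c5.png

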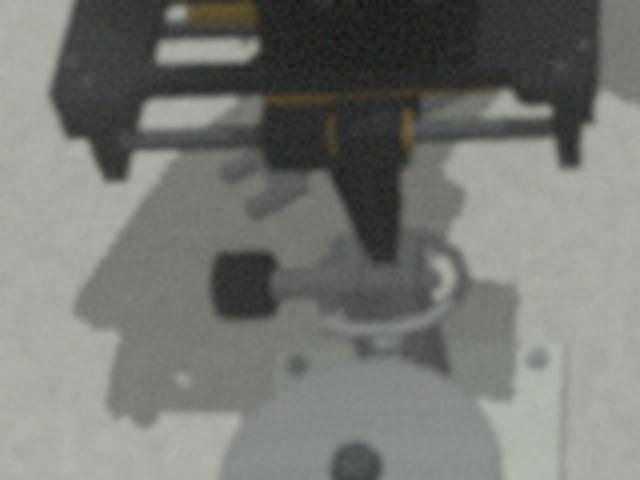

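The ring has snapped down around the fork, with its bow at (462,280) just past the pin's end. I'll lift straight up clear and check its height.

Emit:
drive_tool(
  deltas="0 0 0.3 0; 0 0 0.35 0; 0 0 0.35 0; -0.1 -0.2 0.2 0; -0.1 -0.3 0 0; -0.1 -0.35 0 0; -0.1 -0.35 0 0; 0 0 0 0; 0 0 0 0",
)

```text
t: 7.4
eef_pos: [458.2, -353.1, 224.3]
tcp_rot: [-3.141, 0.0, 0.066]
ft_force: [-0.2, 0.1, -0.4]
opening: 0.002
grip_force: 0.0
```

```bash
python3 - <<'E'
from h import *
save('scene');save('top');A=load('scene');B=load('top');s=env.state();print(s['t'],s['eef_pos'],s['ft_force'])
for n,S,bx in(('scene',A,(160,210,260,270)),('top',B,(370,215,470,285)),('spare',B,(175,210,205,265))):
    x0,y0,x1,y1=bx;U=np.stack(np.meshgrid(np.arange(x0,x1),np.arange(y0,y1)),-1).reshape(-1,2);P=fromdepth(S,U);g=S['im'][U[:,1],U[:,0]].max(1)
    if n=='spare': m=(P[:,2]>118)&(P[:,2]<165)
    else: m=(P[:,1]>-217)&(P[:,1]<-195)&(P[:,2]>70)&(P[:,2]<130)&(P[:,0]<528)&(P[:,0]>470)
    print(n,m.sum(),np.percentile(P[m],[3,50,97],axis=0).round(0).tolist() if m.sum() else '')
    if n=='scene':
        m=(g<70)&(P[:,2]>90)&(P[:,2]<111)&(P[:,0]>485)&(P[:,0]<520);print('knob',np.percentile(P[m],[1,50,99],axis=0).round(0).tolist())
E
```

```text
7.5 [ 458.85737711 -351.17776001  224.46639348] [-0.28166661  0.50716585 -1.31721218]
scene 105 [[480.0, -217.0, 96.0], [500.0, -210.0, 98.0], [517.0, -204.0, 100.0]]
knob [[496.0, -300.0, 96.0], [509.0, -290.0, 106.0], [516.0, -280.0, 111.0]]
top 110 [[479.0, -217.0, 94.0], [497.0, -210.0, 97.0], [516.0, -204.0, 101.0]]
spare 127 [[491.0, 123.0, 126.0], [513.0, 126.0, 144.0], [539.0, 130.0, 150.0]]
```

The bow is level at z ≈ 97 and y ≈ -204, so the ring is closed. The knob's back face is at y ≈ -301 (home) and the spare ring hasn't moved. Handing in.

```bash
python3 -c "
from cell import env
print(env.job_done())"
```

```text
the job is handed in; nothing more can be done
None
```

I pushed the pot's pin fully home, then flipped its ring, which snapped closed over the pin's end. The empty cradle's ring measured unmoved, and I handed the job in at about 7.5 s of robot time, but no verdict came back.

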